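Lock the sheet clamp of a sloped writing desk with its T-key

TASK

Take the T-key out of its wooden stand and lower it gently, socket end first, down the slanting shaft in the writing desk until it sits fully over the square stem at the bottom. Then turn the key clockwise (seen from its handle) as far as it goes, so that the clamp bar comes down on the sheet, and leave the key standing in the shaft. Work the clamp only with the key, never by pushing the bar itself, and do not knock over the jar, spray can or glue bottle.

Things in the scene. Friction and masses are not known exactly. Their poses are not given: they have to be found in the camera images.
- key: Loose dark steel T-key, 174 mm long, about 250 g. Origin: centre of the open face of its socket (lower end); z up the rod to the handle, x along the handle bar. Socket: 17 mm square inside, 20 mm deep; head 23 mm square outside, sides along x and y, 28 mm tall; rod 12 mm thick. Starts upright in the stand, where it can wobble a few degrees and lie up to 6 degrees off in yaw.
- key_bar (a point): Centre of the T-key's flat-sided handle bar: 100 mm long (key x), 14 mm wide (y), 18 mm high (z), 165 mm up the key's z from its origin; axes as the key's.
- holder: Fixed wooden block, 70 mm cube, with a square hole 30 mm wide and 60 mm deep in which the key stands, handle bar about along the block's x, key origin 10 mm above the table (lift over 60 mm to clear). Origin: centre of its underside; z up. It stands left or right of the desk, the jar on the other side.
- desk: Fixed wooden writing desk; its top board (260 mm wide along y, 300 mm up the slope) slopes 30 degrees, low edge (27 mm high) towards the robot, high edge (177 mm) away. Origin: on the table straight below the shaft's mouth, a round hole in the upper middle of the board; x points to the high side, z up. Edges: 170 mm to -x, 90 mm to +x of the origin.
- shaft_mouth (a point): Centre of the shaft's mouth, in the board's surface, 125 mm above the table. z points out along the shaft's axis (square to the board: 30 degrees from vertical, leaning to the desk's low side); x up the slope, y to the left. The shaft is a steel tube of 40 mm bore, 115 mm deep. A key fully home has its origin 113 mm below the mouth and its bar's centre 52 mm above it, on the axis.
- stem (a joint): Turn of the square stem centred on the shaft's floor, rad: 0 unlocked, 1.2 locked (stop); grows clockwise seen from the mouth. At value q its sides lie turned by -q about z from shaft_mouth's x and y. 14 mm square, 16 mm straight, then a 6 mm cone. Starts at 0 to 0.2, stays where left, friction 0.12 N m. The key fits on in 4 ways, with 1.5 mm room a side and 14 degrees of play either way.
- clamp: Steel clamp bar, 20 x 220 x 6 mm, lying across the board, 45 mm down-slope from the shaft's mouth. Origin: centre of its underside; z square to the board, y along the bar. The stem lowers it 5 mm per rad, from 8 mm above the board to 2 mm, where it holds the sheet.
- jar: Bystander: amber jar with steel lid, 66 mm across, 85 mm tall, loose. Origin at the centre of its underside, z up.
- spray: Bystander: spray can with black cap, 66 mm across, 190 mm tall, loose. Origin at the centre of its underside, z up.
- glue: Bystander: white glue bottle, 48 mm across, 150 mm tall, loose. Origin at the centre of its underside, z up.
There are look-alikes about, which are no part of the job. Of the things that look like the key, the largest one is meant.

How it is judged:
On the way:
1. the key is fully home on the stem (origin at least 107 mm down the shaft, centred within 6 mm, in line within 0.2 rad) before the stem has been turned past 0.5 rad (z of key in the frame of shaft_mouth between -0.125 and -0.107 m and x of key in the frame of shaft_mouth between -0.006 and 0.006 m and y of key in the frame of shaft_mouth between -0.006 and 0.006 m and angle between the z axis of key and the z axis of shaft_mouth, either way round below 0.2 rad and value of joint stem below 0.5 rad), for 0.1 s.
At the end, for the whole second after the job is handed in: The stem is turned past 0.95 rad (its stop is at 1.2) and the key, let go and still, stands in the shaft: origin at least 104 mm below the mouth, within 6 mm of the axis, in line within 0.2 rad (value of joint stem above 0.95 rad and z of key in the frame of shaft_mouth between -0.125 and -0.104 m and x of key in the frame of shaft_mouth between -0.006 and 0.006 m and y of key in the frame of shaft_mouth between -0.006 and 0.006 m and angle between the z axis of key and the z axis of shaft_mouth, either way round below 0.2 rad and linear speed of key below 0.03 m/s); the robot touches nothing.
It fails at once if the key drops down the shaft (faster than 0.5 m/s inside it) (z of key in the frame of shaft_mouth below -0.02 m and x of key in the frame of shaft_mouth between -0.02 and 0.02 m and y of key in the frame of shaft_mouth between -0.02 and 0.02 m and linear speed of key above 0.5 m/s).
It fails at once if the robot pushes on the clamp bar (over 4 N) (contact force between any of the fingers, the arm and clamp above 4 N).
It fails at once if the jar is knocked over (angle between jar's own z axis and vertical above 0.7 rad).
It fails at once if the spray can is knocked over (angle between spray's own z axis and vertical above 0.7 rad).
It fails at once if the glue bottle is knocked over (angle between glue's own z axis and vertical above 0.7 rad).
It also fails if it takes over 51 s, if anything falls off the work surface, if the arm or the gripper's body presses on something with over 40 N, if the wrist force passes 120 N, or if a joint passes its speed limit or range.

ROBOT

A 6-joint arm with a two-finger parallel gripper is mounted at the origin on the work surface. World frame = base frame: x ahead of the robot, y to its left, z up, the work surface at z = 0. Lengths are in m, angles in rad, forces in N, time in s.
With the tool pointing down it reaches from about 0.225 to 0.875 m from the base axis. Payload 3.4 kg.
Tool frame: the origin (TCP) lies on the centre line of the jaws, within the pads' length; the fingertips stand 11 mm ahead of it and the grasp point (between the pads) lies 8 mm behind it; z points along the fingers, y is the line along which they close (so a half turn about z gives the same grasp; the last joint's range is limited). The gripper opens to 85 mm and grips with 20 to 120 N. Pads are 22 mm wide; open, the fingers measure 114 mm over their backs; the gripper's body (76 mm by 85 mm) begins 54 mm behind the grasp point. The pads swing forward as they close: fully open they stand 13 mm farther back than shut.
Start: joints at [-1.336, 0.276, 1.505, -0, 1.361, -0.121], TCP at [0.2, -0.539, 0.242] pointing down, gripper open.
Joint ranges: [-2.89, 2.89], [-0.75, 2.08], [0.22, 2.7], [-1.18, 4.32], [0.11, 2.71], [-2.7, 2.7]. Speed limits (rad/s): [2.57, 2.57, 3.14, 3.14, 3.14, 3.14].

INTERFACE

Orientations are given as a unit quaternion [w, x, y, z].
In Python, from rig import manip, eyes, job gives the robot as it stands.
- The arm moves only by the tool drive_tool, never from a script. Its argument "rows" is a list of rows, each a list of 3 entries, a list of its own where there are three numbers: the turn, a rotation vector about the world's x, y, z in rad, then the shift along the world's x, y, z in cm, then the finger opening in cm, from 0 to 8.54. A call has 1 to 8 rows; each row shifts and turns the commanded pose from where the row before left it; what a row does not reach is not made up. A row lasts 1/8 s, in which the tool goes at most 62.5 mm and 10.7 degrees, less where a joint would pass 70% of its speed; a pose out of reach is approached as far as the arm can. A call is refused whole if a number of a shift passes 6.25 or a number of a turn 0.188, either way. A call with a gripper value outside its range is refused whole. The fingers move at their own pace and stop on an object; "force" is the grip in N (left out, the last holds). Time passes only in rows, so rows that do not move let the fingers close. It gives the time, the measured TCP pose, the force, the opening and the grip force at its end, in the units of the state.
- manip.get_state(): the state, without advancing time (a new reading comes with each control period).
- eyes.get_image(name): name is "scene" or "top" or "wrist"; returns the picture (384x512x3 uint8, red, green, blue); there is no depth.
- eyes.get_calibration(name): a dict with "camera_matrix" (3x3 intrinsics, pixels), "k1" (the pictures are not rectified: a ray, as slopes to the right and down, at radius r is drawn at 1 + k1 r^2 times it, then the intrinsics apply), "view" (4x4, takes a point from world to camera coordinates). Camera axes: x right, y up, looking along -z (the intrinsics and any distortion apply to the point x, -y, -z); pixel columns grow to the right and rows downward; lengths in m; the calibration is good to about 2 mm. A picture is of the moment at which its call begins: read the wrist's pose just before it. get_calibration takes no time and is no camera call; for the wrist camera it gives the pose at the moment of the call.
- job.sign_off(): hands the job in; it is judged then, once.
The state is a dict: "clock": time; "qpos": joint angles; "qd": joint speeds; "effort": joint torques, N m; "position": TCP position; "ee_rot": TCP orientation; "contact_force": force on the tool from outside, world axes, zero at the start; "moment": the same for the moment, N m; "width": finger opening in m; "gripper_force": force on a finger pad.
Only numpy, scipy, OpenCV 4.12 (cv2) and the standard library are available. Lean on these libraries where they do the work, as an engineer would, in place of code of your own. Each camera call takes 0.05 s, during which the arm holds its last target. There are 200 camera calls.

## Working session

There is one attempt and no reset: what is moved stays moved. The work goes in short steps, Python scripts to look and compute and a tool call to move; the robot and the scene stay as the last step left them, time stands still between calls to the robot, and variables do not carry over. Pictures are saved under pics/ and viewed, at most 10 in all, crops included, and the job is handed in when it is done.

Besides the shell and the picture viewer there is one more tool, called after ">>>" as a command line: name --argument value ..., lists and objects as JSON in quotes. drive_tool: Moves the arm, as the interface text tells. Its arguments: {"type":"object","properties":{"rows":{"type":"array"},"force":{"type":"number"}},"required":["rows"]}

```bash
mkdir -p pics; ls
cat > h.py <<'E'
import numpy as np, cv2
from rig import manip, eyes, job
def snap(n,f):
    c=eyes.get_calibration(n); im=eyes.get_image(n); cv2.imwrite(f'pics/{f}.png',cv2.cvtColor(np.asarray(im),cv2.COLOR_RGB2BGR)); np.savez(f'pics/{f}.npz',K=c['camera_matrix'],k1=c['k1'],V=c['view']); return im,c
def load(f):
    d=np.load(f'pics/{f}.npz'); return {'camera_matrix':d['K'],'k1':float(d['k1']),'view':d['V']}
def ray(c,u,v):
    K=np.array(c['camera_matrix']);V=np.array(c['view']);x=(u-K[0,2])/K[0,0];y=(v-K[1,2])/K[1,1]
    a,b=x,y
    for _ in range(20):
        s=1+c['k1']*(a*a+b*b);a,b=x/s,y/s
    R=V[:3,:3]; return -R.T@V[:3,3], R.T@np.array([a,-b,-1.])
def onz(c,u,v,z):
    o,d=ray(c,u,v); return o+d*(z-o[2])/d[2]
def tri(rs):
    A=np.zeros((3,3));b=np.zeros(3)
    for o,d in rs:
        d=d/np.linalg.norm(d);P=np.eye(3)-np.outer(d,d);A+=P;b+=P@o
    p=np.linalg.solve(A,b); return p,[np.linalg.norm(np.cross(p-o,d/np.linalg.norm(d))) for o,d in rs]
def proj(c,p):
    K=np.array(c['camera_matrix']);q=(np.array(c['view'])@np.r_[p,1])[:3];a,b=q[0]/-q[2],-q[1]/-q[2];s=1+c['k1']*(a*a+b*b)
    return np.array([K[0,0]*a*s+K[0,2],K[1,1]*b*s+K[1,2]])
E
python3 - <<'E'
from h import *
a,_=snap('scene','s0');b,_=snap('top','t0')
for n in('scene','top'):
    c=eyes.get_calibration(n);print(n,ray(c,256,192),c['camera_matrix'][0])
print(manip.get_state())
for f in('s0','t0'):
    i=cv2.imread(f'pics/{f}.png');cv2.imwrite(f'pics/{f}b.png',cv2.resize(i,(800,600),interpolation=cv2.INTER_CUBIC))
E
```

```text
pics
scene (array([ 0.95781691, -0.18953123,  0.75594849]), array([-0.54820256,  0.24035429, -0.80117836])) [365.10924581   0.         251.75779092]
top (array([0.34443602, 0.02170121, 0.96161949]), array([ 0.17804594, -0.00987872, -0.98397319])) [369.01768668   0.         256.39760429]
{'clock': 0.1, 'qpos': array([-1.33599807e+00,  2.76508391e-01,  1.50597392e+00,  2.78401599e-06,
        1.36070024e+00, -1.20978651e-01]), 'qd': array([ 0.00071636, -0.00130235, -0.00357623,  0.00202564, -0.00028163,
        0.00045709]), 'effort': array([ 8.94850346e-04, -4.17700839e+01, -2.46404296e+01, -1.79110889e-04,
        5.77951345e-03, -6.15357621e-06]), 'position': array([ 0.20018788, -0.538559  ,  0.24155252]), 'ee_rot': array([-7.93738877e-04,  9.84219269e-01,  1.76951402e-01, -4.38569770e-05]), 'contact_force': array([-0.00191731, -0.13285331, -0.51149104]), 'moment': array([ 0.01817203,  0.02012502, -0.02027864]), 'gripper_force': 0.0, 'width': 0.08497806676134366}
```

View pics/s0b.png

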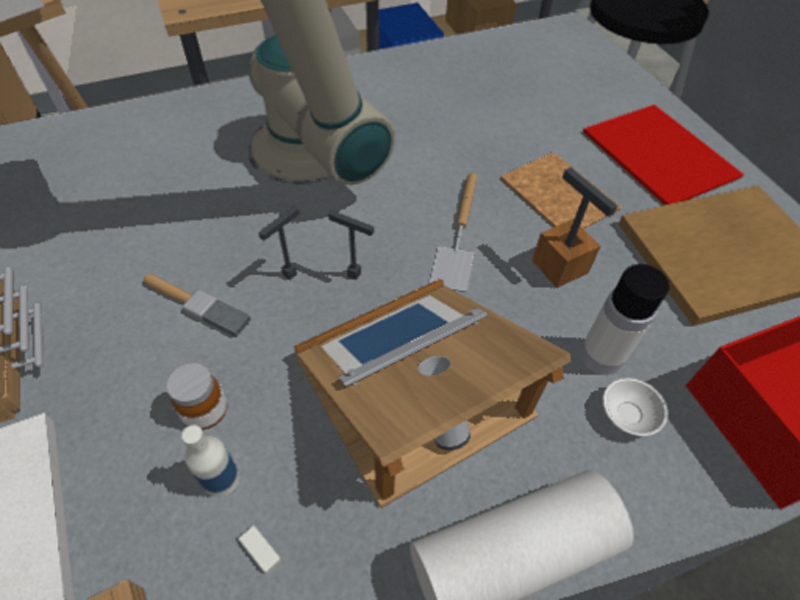

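View pics/t0b.png

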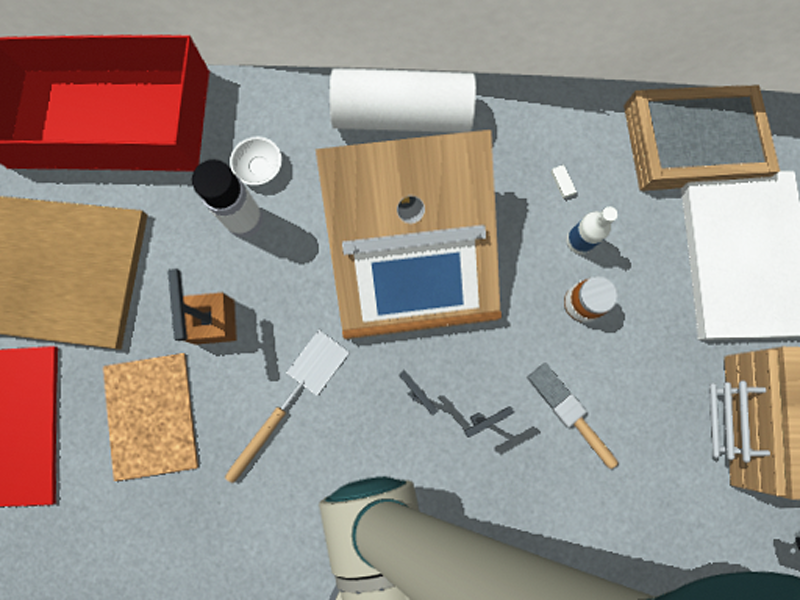

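Scene view: the key in its stand has its bar at about (570,175)–(610,208), the shaft mouth is at (433,366), and the spray can is near (630,310). Top view: the bar is at (176,303), the block at (208,318), the mouth at (411,208) and the board corners at (317,150), (491,130), (500,318) and (344,340). The two small T-keys between the arm and the desk are decoys.

Run:
```python
from h import *
t,s=load('t0'),load('s0');k=1.5625
def dark(f,x0,y0,x1,y1,th=75):
    g=cv2.imread(f'pics/{f}.png').max(2); m=np.zeros_like(g);m[y0:y1,x0:x1]=(g[y0:y1,x0:x1]<th)*255
    n,l,st,ce=cv2.connectedComponentsWithStats(m);i=1+np.argmax(st[1:,4]);return (l==i).astype(np.uint8)
T=lambda u,v,z:onz(t,u/k,v/k,z); S=lambda u,v,z:onz(s,u/k,v/k,z)
m=dark('t0',104,165,120,225);r=cv2.minAreaRect(cv2.findNonZero(m));print('bar top',r,m.sum())
b=cv2.boxPoints(r);print([onz(t,*p,.175).round(4) for p in b])
print('bar tri',tri([ray(t,177/k,304/k),ray(s,588/k,192/k)]), 'planes',T(177,304,.184),S(589,190,.184))
for n,p,q in(('mouth',(411,208),(433,366)),('spraytop',(217,185),(646,283)),('gluetop',(609,215),(192,436)),('jartop',(598,294),(190,383)),('HL',(317,150),(384,455)),('HR',(491,130),(570,358)) ):
    print(n,*tri([ray(t,p[0]/k,p[1]/k),ray(s,q[0]/k,q[1]/k)]))
for n,p,z in(('hl',(317,150),.177),('hr',(491,130),.177),('lr',(500,318),.027),('ll',(344,340),.027),('mouth',(411,208),.125)):print(n,T(*p,z).round(4))
print('mouthS',S(433,366,.125), 'block', [T(*p,.07).round(4) for p in((185,295),(234,292),(236,340),(187,343))])
print('scene corners',S(569,355,.177),S(384,455,.177))
```

```text
bar top ((115.5, 195.5), (45.0, 7.0), 90.0) 130
[array([0.519 , 0.3318, 0.175 ]), array([0.5195, 0.3161, 0.175 ]), array([0.4204, 0.3067, 0.175 ]), array([0.4199, 0.322 , 0.175 ])]
bar tri (array([0.4712451 , 0.32459404, 0.17269997]), [np.float64(0.0004043310984758613), np.float64(0.0004043310984757024)]) planes [0.46961759 0.32064373 0.184     ] [0.47747252 0.31796313 0.184     ]
mouth [6.38461960e-01 4.38589417e-04 1.24980312e-01] [np.float64(0.00036093905732919777), np.float64(0.00036093905732927935)]
spraytop [0.64966932 0.28813924 0.17816959] [np.float64(0.005985599327496488), np.float64(0.005985599327496669)]
gluetop [ 0.63335188 -0.29844195  0.14264357] [np.float64(1.105353051255323e-05), np.float64(1.1053530512516272e-05)]
jartop [ 0.52380252 -0.29947378  0.07984578] [np.float64(0.00032608117456711303), np.float64(0.0003260811745673073)]
HL [0.71971116 0.02379297 0.12989083] [np.float64(0.12337913346252885), np.float64(0.12337913346252884)]
HR [ 0.73019984 -0.02227911  0.32871535] [np.float64(0.08766492393765375), np.float64(0.08766492393765392)]
hl [0.7047 0.1414 0.177 ]
hr [ 0.7461 -0.1131  0.177 ]
lr [ 0.4888 -0.1532  0.027 ]
ll [0.4445 0.1014 0.027 ]
mouth [0.6386 0.0008 0.125 ]
mouthS [6.38362956e-01 8.59942017e-05 1.25000000e-01] block [array([0.5028, 0.353 , 0.07  ]), array([0.5101, 0.2751, 0.07  ]), array([0.4343, 0.2659, 0.07  ]), array([0.4269, 0.3427, 0.07  ])]
scene corners [0.70893575 0.1419684  0.177     ] [ 0.74518338 -0.10748336  0.177     ]
```

>>> drive_tool --rows '[[[0, 0, 0.16], [1.5, 4.7, 1.6], 8.5], [[0, 0, 0.16], [1.5, 4.7, 1.6], 8.5], [[0, 0, 0.16], [1.5, 4.7, 1.6], 8.5], [[0, 0, 0.16], [1.5, 4.7, 1.6], 8.5], [[0, 0, 0.16], [1.5, 4.7, 1.6], 8.5], [[0, 0, 0.16], [1.5, 4.7, 1.6], 8.5], [[0, 0, 0.16], [1.5, 4.7, 1.6], 8.5], [[0, 0, 0.16], [1.5, 4.7, 1.6], 8.5]]'

```text
clock: 1.1
position: [0.3203, -0.1613, 0.3706]
ee_rot: [-0.0, 0.682, 0.731, 0.0]
contact_force: [0.8, 0.5, 0.1]
width: 0.0851
gripper_force: 0.0
```

>>> drive_tool --rows '[[[0, 0, 0.16], [1.5, 4.8, 0], 8.5], [[0, 0, 0.16], [1.5, 4.8, 0], 8.5], [[0, 0, 0.16], [1.5, 4.8, 0], 8.5], [[0, 0, 0.16], [1.5, 4.8, 0], 8.5], [[0, 0, 0.16], [1.5, 4.8, 0], 8.5], [[0, 0, 0.16], [1.5, 4.8, 0], 8.5], [[0, 0, 0.16], [1.5, 4.8, 0], 8.5], [[0, 0, 0.16], [1.5, 4.8, 0], 8.5]]'

```text
clock: 2.1
position: [0.4403, 0.2226, 0.37]
ee_rot: [-0.0, 0.11, 0.994, -0.0]
contact_force: [-0.4, -1.0, 0.3]
width: 0.0854
gripper_force: 0.0
```

>>> drive_tool --rows '[[[0, 0, 0.16], [1.5, 5, 0], 6], [[0, 0, 0.16], [1.5, 4.8, 0], 6], [[0, 0, 0], [0, 0, 0], 6], [[0, 0, 0], [0, 0, 0], 6]]'

```text
clock: 2.6
position: [0.4699, 0.3186, 0.3696]
ee_rot: [-0.001, -0.047, 0.999, -0.001]
contact_force: [0.3, -0.3, 0.4]
width: 0.06
gripper_force: 0.0
```

Run:
```python
from h import *
s=manip.get_state();print(s['position'],s['ee_rot'],s['qpos'],s['clock'],s['width'])
snap('wrist','w1');snap('scene','s1');snap('top','t1')
a=[cv2.imread(f'pics/{f}.png') for f in('w1','s1')]
a[1]=cv2.resize(a[1],(288,216));a[1]=cv2.copyMakeBorder(a[1],0,168,0,0,0);cv2.imwrite('pics/v1.png',np.hstack(a))
```

```text
[0.46992961 0.31859343 0.36962761] [-8.01190415e-04 -4.68696023e-02  9.98900482e-01 -6.51925574e-04] [ 4.73564676e-01  2.23728405e-01  1.26971641e+00 -5.25464944e-04
  1.65014615e+00 -1.19104639e+00] 2.6 0.06001022065804137
```

View pics/v1.png

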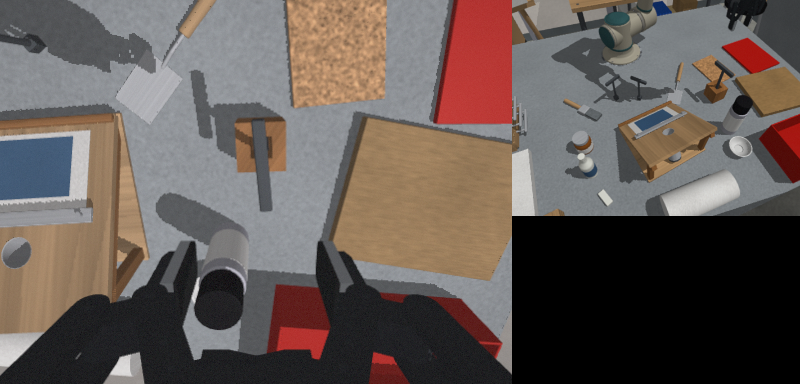

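Wrist view: the bar runs from (258,121) to (266,210) over the wooden block (236–286, 118–172). The mouth is at the left, near (16,252).

Run:
```python
from h import *
w,t,s=load('w1'),load('t1'),load('s1')
def rect(f,x0,y0,x1,y1,lo=0,hi=85):
    g=cv2.imread(f'pics/{f}.png');g=g.max(2);m=np.zeros_like(g);m[y0:y1,x0:x1]=((g[y0:y1,x0:x1]<hi))*255
    n,l,st,ce=cv2.connectedComponentsWithStats(m);i=1+np.argmax(st[1:,4]);m=(l==i).astype(np.uint8)
    m=cv2.morphologyEx(m,cv2.MORPH_OPEN,np.ones((1,1)));P=cv2.findNonZero(m);print(f,st[i],cv2.minAreaRect(P));return P
P=rect('w1',246,105,285,225);Pt=rect('t1',104,165,122,225)
rows=P[:,0]
for y in range(115,215,8):
    x=rows[rows[:,1]==y][:,0]; print(y,x.min() if len(x) else None,x.max() if len(x) else None,end=' | ')
b=cv2.boxPoints(cv2.minAreaRect(P));print([onz(w,*p,.184).round(4) for p in b]);print([onz(w,*p,.166).round(4) for p in b])
c=cv2.minAreaRect(P)[0];ct=cv2.minAreaRect(Pt)[0]
print(tri([ray(w,*c),ray(t,*ct)]),tri([ray(w,*c),ray(s,588/1.5625,192/1.5625)]))
# block top corners at z=.07
print([onz(w,*p,.07).round(4) for p in((236,118),(286,118),(286,171),(236,172))])
print('mouth',onz(w,16,252,.125))
```

```text
w1 [246 116  38  95 344] ((270.3800354003906, 161.6599884033203), (93.05523681640625, 36.769554138183594), 81.8698959350586)
t1 [112 172  10  47 156] ((116.99950408935547, 195.022216796875), (9.01999568939209, 45.8553466796875), 1.2730298042297363)
115 None None | 123 252 252 | 131 252 253 | 139 250 253 | 147 251 254 | 155 251 255 | 163 256 256 | 171 256 257 | 179 257 258 | 187 258 259 | 195 259 260 | 203 260 260 | 211 None None | [array([0.42  , 0.3036, 0.184 ]), array([0.4116, 0.3391, 0.184 ]), array([0.5075, 0.3651, 0.184 ]), array([0.5174, 0.3262, 0.184 ])]
[array([0.4219, 0.3031, 0.166 ]), array([0.4129, 0.3407, 0.166 ]), array([0.5143, 0.3682, 0.166 ]), array([0.5247, 0.3271, 0.166 ])]
(array([0.47898035, 0.33792996, 0.11489185]), [np.float64(0.0009747284216888836), np.float64(0.0009747284216889445)]) (array([0.46522022, 0.33290677, 0.16461506]), [np.float64(0.0017492493792128651), np.float64(0.0017492493792127944)])
[array([0.4327, 0.2878, 0.07  ]), array([0.4263, 0.3552, 0.07  ]), array([0.5   , 0.3645, 0.07  ]), array([0.5083, 0.2934, 0.07  ])]
mouth [0.63462466 0.00337035 0.125     ]
```

Run:
```python
from h import *
w,t,s=load('w1'),load('t1'),load('s1')
g=cv2.imread('pics/w1.png').astype(int)
for y in(130,190): print(y,[tuple(p) for p in g[y,246:282:2]])
mx=g.max(2);sat=mx-g.min(2)
m=((mx<115)&(sat<30)).astype(np.uint8);m[:,:248]=0;m[:,276:]=0;m[:112]=0;m[220:]=0
for y in range(118,216,6):
    x=np.where(m[y])[0];print(y,x.min() if len(x) else '',x.max() if len(x) else '',len(x),end=' | ')
```

```text
130 [(np.int64(78), np.int64(113), np.int64(159)), (np.int64(79), np.int64(114), np.int64(159)), (np.int64(77), np.int64(109), np.int64(155)), (np.int64(65), np.int64(67), np.int64(70)), (np.int64(90), np.int64(85), np.int64(83)), (np.int64(90), np.int64(86), np.int64(82)), (np.int64(91), np.int64(86), np.int64(83)), (np.int64(90), np.int64(87), np.int64(83)), (np.int64(91), np.int64(86), np.int64(84)), (np.int64(91), np.int64(86), np.int64(83)), (np.int64(68), np.int64(98), np.int64(134)), (np.int64(74), np.int64(107), np.int64(148)), (np.int64(72), np.int64(105), np.int64(145)), (np.int64(72), np.int64(102), np.int64(140)), (np.int64(70), np.int64(101), np.int64(142)), (np.int64(73), np.int64(103), np.int64(145)), (np.int64(73), np.int64(105), np.int64(144)), (np.int64(70), np.int64(101), np.int64(141))]
190 [(np.int64(153), np.int64(149), np.int64(146)), (np.int64(158), np.int64(153), np.int64(151)), (np.int64(156), np.int64(151), np.int64(148)), (np.int64(154), np.int64(150), np.int64(147)), (np.int64(156), np.int64(152), np.int64(148)), (np.int64(156), np.int64(151), np.int64(148)), (np.int64(86), np.int64(81), np.int64(79)), (np.int64(90), np.int64(85), np.int64(83)), (np.int64(88), np.int64(86), np.int64(82)), (np.int64(88), np.int64(84), np.int64(81)), (np.int64(94), np.int64(89), np.int64(85)), (np.int64(89), np.int64(85), np.int64(80)), (np.int64(102), np.int64(97), np.int64(95)), (np.int64(153), np.int64(148), np.int64(146)), (np.int64(156), np.int64(151), np.int64(147)), (np.int64(155), np.int64(151), np.int64(147)), (np.int64(159), np.int64(154), np.int64(149)), (np.int64(158), np.int64(152), np.int64(150))]
118 253 263 11 | 124 252 264 13 | 130 252 265 14 | 136 253 266 14 | 142 253 268 16 | 148 253 268 16 | 154 254 267 14 | 160 255 267 13 | 166 256 268 13 | 172 256 268 13 | 178 257 269 13 | 184 257 269 13 | 190 258 270 13 | 196 259 270 12 | 202 259 271 13 | 208 260 271 12 | 214   0 |
```

Run:
```python
from h import *
w,t,s=load('w1'),load('t1'),load('s1')
g=cv2.imread('pics/w1.png').astype(int).max(2);print(g[112:124,259],g[204:216,266])
A=onz(w,258.5,118,.184);B=onz(w,266.3,210.5,.184);print(A,B,(A+B)/2,np.linalg.norm(A-B),np.arctan2(*(B-A)[1::-1]))
# same with z .18 ; rod at block top
print(ray(w,256,192)[0], [onz(t,*p,.184) for p in((174/1.5625,270/1.5625),(180/1.5625,338/1.5625))])
c=np.array([262.4,164.2]);print(tri([ray(w,*c),ray(t,113.3,194.7)]),tri([ray(w,*c),ray(s,589/1.5625,189/1.5625)]))
```

```text
[92 92 92 90 91 83 63 48 65 83 91 90] [ 90  89  87  90  91  89  91 118 144 156 157 156]
[0.41859712 0.31636008 0.184     ] [0.51678095 0.3344754  0.184     ] [0.46768903 0.32541774 0.184     ] 0.0998410247972814 0.18245219877097607
[0.38744558 0.31135425 0.50080656] [array([0.51739189, 0.32970945, 0.184     ]), array([0.42286335, 0.3119518 , 0.184     ])]
(array([0.47040273, 0.32596939, 0.16877176]), [np.float64(0.0013841313192814134), np.float64(0.0013841313192814104)]) (array([0.4679586 , 0.32602706, 0.17537131]), [np.float64(0.0008679808974996742), np.float64(0.0008679808974997862)])
```

>>> drive_tool --rows '[[[0, 0, 0.09], [-0.15, 0.7, 0], 5], [[0, 0, 0], [0, 0, -4.5], 5], [[0, 0, 0], [0, 0, -4.5], 5], [[0, 0, 0], [0, 0, -4.5], 5], [[0, 0, 0], [0, 0, -4.4], 5], [[0, 0, 0], [0, 0, -2.3], 5], [[0, 0, 0], [0, 0, 0], 5], [[0, 0, 0], [0, 0, 0], 5]]' --force 70

```text
clock: 3.75
position: [0.4697, 0.3259, 0.1699]
ee_rot: [0.001, -0.091, 0.996, 0.001]
contact_force: [1.3, -0.1, -0.0]
width: 0.05
gripper_force: 0.0
```

>>> drive_tool --rows '[[[0, 0, 0], [0, 0, 0], 0], [[0, 0, 0], [0, 0, 0], 0], [[0, 0, 0], [0, 0, 0], 0], [[0, 0, 0], [0, 0, 0], 0], [[0, 0, 0], [0, 0, 0], 0], [[0, 0, 0], [0, 0, 0], 0]]' --force 70

```text
clock: 4.5
position: [0.4695, 0.326, 0.1697]
ee_rot: [0.001, -0.092, 0.996, 0.0]
contact_force: [-0.0, -1.0, 6.4]
width: 0.0124
gripper_force: 68.9
```

>>> drive_tool --rows '[[[0, 0, 0], [0, 0, 1], 0], [[0, 0, 0], [0, 0, 2], 0], [[0, 0, 0], [0, 0, 3], 0], [[0, 0, 0], [0, 0, 4], 0], [[0, 0, 0], [0, 0, 4], 0], [[0, 0, 0], [0, 0, 4], 0], [[0, 0, 0], [0, 0, 3], 0], [[0, 0, 0], [0, 0, 0], 0]]' --force 80

```text
clock: 5.5
position: [0.4694, 0.3266, 0.3804]
ee_rot: [0.002, -0.092, 0.996, 0.001]
contact_force: [-0.7, -0.1, -3.1]
width: 0.0124
gripper_force: 78.2
```

```bash
cat >> h.py <<'E'
from scipy.spatial.transform import Rotation as Ro
PSI=.16; M=np.array([.638,.001,.125])
def axes(psi=None):
    p=PSI if psi is None else psi; c,s=np.cos(p),np.sin(p);r3=np.sqrt(3)/2
    return np.array([r3*c,r3*s,.5]),np.array([-s,c,0]),np.array([-.5*c,-.5*s,r3])   # x up slope, y left, z axis
def Rt(q=.1,X=None):
    X=axes() if X is None else X
    R=np.array(X).T@Ro.from_euler('z',-q).as_matrix()   # key axes
    return R@np.diag([-1,1,-1])                          # tool axes: x=-kx, y=ky, z=-kz
def rt():
    s=manip.get_state();q=s['ee_rot'];return s,Ro.from_quat([q[1],q[2],q[3],q[0]]).as_matrix()
E
python3 - <<'E'
from h import *
s,R=rt();print(s['position'],R.round(3),s['contact_force'],s['width'])
snap('wrist','w2');snap('scene','s2');snap('top','t2')
# target: key origin 30mm above mouth
T=Rt();z=axes()[2]
p=M+z*(.165+.03-.005);print('target TCP',p,'rotvec',Ro.from_matrix(T@R.T).as_rotvec(),'shift',p-s['position'])
a=[cv2.imread(f'pics/{f}.png') for f in('w2','s2')]
b=cv2.resize(a[1][50:300,250:512],(288,275));b=cv2.copyMakeBorder(b,0,109,0,0,0);cv2.imwrite('pics/v2.png',np.hstack([a[0],b]))
E
```

```text
[0.46936776 0.32657158 0.38041716] [[-0.983 -0.183  0.004]
 [-0.183  0.983  0.003]
 [-0.004  0.002 -1.   ]] [-0.6962197  -0.09669864 -3.07290885] 0.01237304574327641
target TCP [ 0.54421341 -0.01413523  0.28954483] rotvec [ 0.1132056  -0.50702063 -0.12200121] shift [ 0.07484565 -0.34070681 -0.09087234]
```

View pics/v2.png

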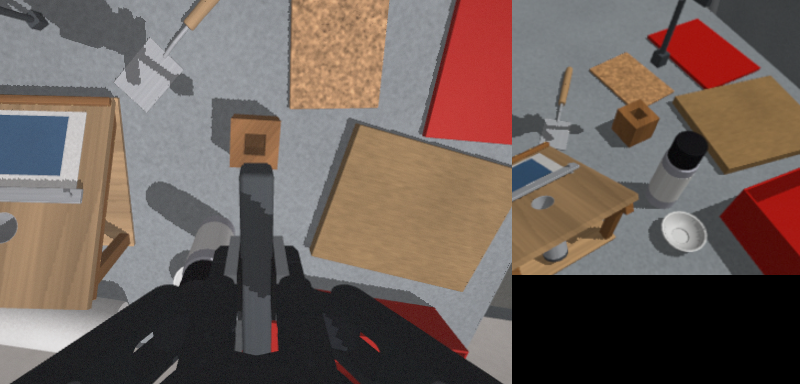

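Key held, its bar filling the jaws at (257,260). In the scene crop its head is at (660,60), clear of the stand.

>>> drive_tool --rows '[[[0.0142, -0.0634, -0.0153], [0.94, -4.26, 0], 0], [[0.0142, -0.0634, -0.0153], [0.94, -4.26, 0], 0], [[0.0142, -0.0634, -0.0153], [0.94, -4.26, 0], 0], [[0.0142, -0.0634, -0.0153], [0.94, -4.26, 0], 0], [[0.0142, -0.0634, -0.0153], [0.94, -4.26, 0], 0], [[0.0142, -0.0634, -0.0153], [0.94, -4.26, 0], 0], [[0.0142, -0.0634, -0.0153], [0.94, -4.26, 0], 0], [[0.0142, -0.0634, -0.0153], [0.94, -4.26, 0], 0]]'

```text
clock: 6.65
position: [0.5424, -0.0157, 0.3754]
ee_rot: [0.253, -0.028, 0.966, 0.034]
contact_force: [0.8, -0.4, -3.2]
width: 0.0123
gripper_force: 78.6
```

>>> drive_tool --rows '[[[0, 0, 0], [0, 0, -3], 0], [[0, 0, 0], [0, 0, -3], 0], [[0, 0, 0], [0, 0, 0], 0], [[0, 0, 0], [0, 0, 0], 0]]'

```text
clock: 7.15
position: [0.5442, -0.0147, 0.3185]
ee_rot: [0.255, -0.029, 0.966, 0.033]
contact_force: [0.8, -0.5, -2.7]
width: 0.0128
gripper_force: 78.7
```

Run:
```python
from h import *
s,R=rt();print(s['position'],R.round(3),s['contact_force'],s['width'],s['qpos'].round(2),s['moment'])
snap('wrist','w3');snap('scene','s3');snap('top','t3')
T=Rt();z=axes()[2]
p=M+z*(.165+.03-.005);print('target TCP',p,'rotvec',Ro.from_matrix(T@R.T).as_rotvec(),'shift',p-s['position'])
bc=s['position']-R[:,2]*.005
for d in(0,.165):
  q=bc+R[:,2]*d;print(d,q,proj(load('s3'),q),proj(load('t3'),q))
print('mouth exp',proj(load('s3'),M),proj(load('t3'),M),proj(load('w3'),M))
a=[cv2.imread(f'pics/{f}.png') for f in('s3','t3')]
c=[cv2.resize(a[0][90:290,180:380],(400,400),interpolation=cv2.INTER_CUBIC),cv2.resize(a[1][70:270,160:360],(400,400),interpolation=cv2.INTER_CUBIC)];cv2.imwrite('pics/v3.png',np.hstack(c))
```

```text
[ 0.54422528 -0.01472613  0.31850175] [[-0.869 -0.072  0.49 ]
 [-0.038  0.996  0.078]
 [-0.494  0.049 -0.868]] [ 0.77170038 -0.45464747 -2.70510657] 0.012777877634017606 [-0.3  -0.06  1.82  0.28  0.92 -2.05] [-0.08505389  0.52542722  0.04093648]
target TCP [ 0.54421341 -0.01413523  0.28954483] rotvec [ 0.00107474 -0.00399556  0.00105542] shift [-1.18699398e-05  5.90902993e-04 -2.89569206e-02]
0 [ 0.54177412 -0.01511717  0.32284213] [254.11366604 131.39394493] [274.20547311 147.91290234]
0.165 [ 0.62266249 -0.00221284  0.17960963] [274.70989256 213.29494069] [265.03247937 131.78931074]
mouth exp [277.46664577 233.94916401] [262.93856265 133.35487854] [255.21255254 149.38286908]
```

View pics/v3.png

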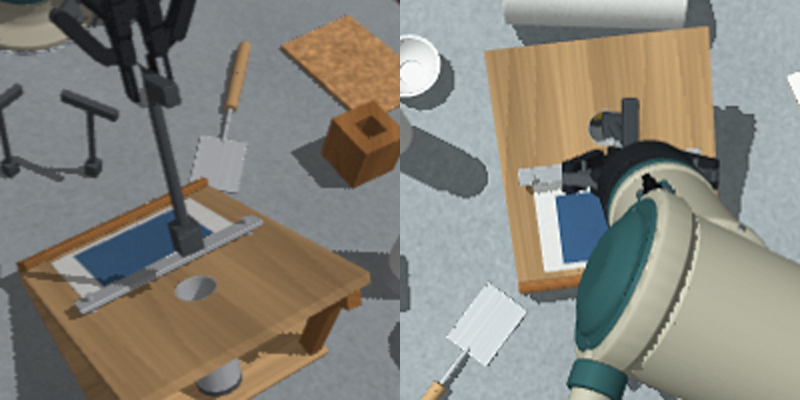

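View pics/w3.png

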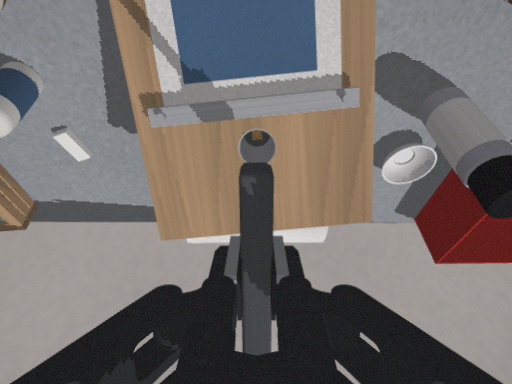

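Scene crop: the head's end is at (186,248), so (273,214) in the full picture, about 1–2 px off the prediction. The mouth is at (196,288), so (278,234), which agrees. Wrist view: the mouth is at (257,147) against a predicted (255,149), and the clamp slant of about 0.095 rad agrees with the assumed desk yaw. I'll refine the mouth centre and key line with masks.

Run:
```python
from h import *
def blob(f,x0,y0,x1,y1,sat=28):
    g=cv2.imread(f'pics/{f}.png').astype(int);hs=(g.max(2)-g.min(2));wood=(g[:,:,2]-g[:,:,0]>sat)
    m=np.zeros(wood.shape,np.uint8);m[y0:y1,x0:x1]=(~wood[y0:y1,x0:x1])
    n,l,st,ce=cv2.connectedComponentsWithStats(m);i=1+np.argmax(st[1:,4]);mm=(l==i).astype(np.uint8)
    ct=max(cv2.findContours(mm,0,1)[0],key=cv2.contourArea);h=cv2.convexHull(ct)
    print(f,st[i],cv2.fitEllipse(h));return cv2.fitEllipse(h)[0]
ps={'s0':blob('s0',262,222,292,246),'t0':blob('t0',250,118,276,146),'w3':blob('w3',236,126,280,162)}
for f,p in ps.items():
    o,d=ray(load(f),*p);print(f,onz(load(f),*p,.125).round(4))
print(tri([ray(load(f),*p) for f,p in ps.items()]))
# key rod line in s3: dark pixels over rows
g=cv2.imread('pics/s3.png').max(2)
for y in range(150,218,6):
    x=np.where(g[y,245:295]<80)[0]+245;print(y,x.min() if len(x) else '',x.max() if len(x) else '',len(x),end=' | ')
s,R=rt();b=s['position']-R[:,2]*.005;c=load('s3')
print('\n',[proj(c,b+R[:,2]*d).round(1) for d in(.04,.08,.12,.14,.165)])
```

```text
s0 [267 228  21  13 203] ((277.3865966796875, 233.71302795410156), (12.07992935180664, 20.864593505859375), 77.38554382324219)
t0 [254 125  18  18 228] ((262.49322509765625, 133.66107177734375), (17.160383224487305, 17.474502563476562), 64.85457611083984)
w3 [238 129  39  33 978] ((256.6610107421875, 146.88485717773438), (37.365867614746094, 38.27150344848633), 89.44220733642578)
s0 [0.6374 0.0011 0.125 ]
t0 [0.6372 0.002  0.125 ]
w3 [0.6343 0.0024 0.125 ]
(array([0.6368584 , 0.00209571, 0.12300105]), [np.float64(0.000595045750228709), np.float64(0.000985321012053438), np.float64(0.000852345204458709)])
150 256 261 6 | 156 257 263 7 | 162 259 264 6 | 168 260 265 6 | 174 262 267 6 | 180 263 268 6 | 186 264 270 7 | 192 266 271 6 | 198 267 274 8 | 204 264 279 16 | 210 266 280 15 | 216 269 275 7 | 
 [array([259.7, 152.7]), array([264.8, 173.2]), array([269.7, 192.6]), array([272.1, 201.9]), array([274.9, 213.2])]
```

Run:
```python
from h import *
g=cv2.imread('pics/s3.png').max(2);c=load('s3')
for y in range(196,222): 
    x=np.where(g[y,255:290]<80)[0]+255;print(y,(x.min(),x.max()) if len(x) else '',end=' ')
s,R=rt();b=s['position']-R[:,2]*.005
for th in(-.06,0,.06):
    Q=R@Ro.from_euler('y',th).as_matrix();P=np.array([proj(c,b+Q@np.array([i*.0115,j*.0115,d])) for i in(-1,1) for j in(-1,1) for d in(.137,.165)])
    print('\n',th,'head px x',P[:,0].min(),P[:,0].max(),'y',P[:,1].min(),P[:,1].max())
    P=np.array([proj(c,b+Q@np.array([-.05,j*.007,d])) for j in(-1,1) for d in(-.009,.009)]);print('bar +x end',P.round(1).tolist())
```

```text
196 (np.int64(267), np.int64(272)) 197 (np.int64(267), np.int64(272)) 198 (np.int64(267), np.int64(274)) 199 (np.int64(267), np.int64(276)) 200 (np.int64(266), np.int64(277)) 201 (np.int64(264), np.int64(278)) 202 (np.int64(264), np.int64(278)) 203 (np.int64(264), np.int64(279)) 204 (np.int64(264), np.int64(279)) 205 (np.int64(265), np.int64(279)) 206 (np.int64(265), np.int64(280)) 207 (np.int64(265), np.int64(280)) 208 (np.int64(265), np.int64(280)) 209 (np.int64(266), np.int64(280)) 210 (np.int64(266), np.int64(280)) 211 (np.int64(266), np.int64(280)) 212 (np.int64(266), np.int64(281)) 213 (np.int64(266), np.int64(281)) 214 (np.int64(267), np.int64(279)) 215 (np.int64(268), np.int64(277)) 216 (np.int64(269), np.int64(275)) 217 (np.int64(270), np.int64(273)) 218  219  220  221  
 -0.06 head px x 265.52064262265924 285.14070084270617 y 197.80063737754966 219.7391798462524
bar +x end [[260.0, 131.5], [262.9, 142.4], [268.1, 128.6], [270.9, 139.4]]

 0 head px x 263.7379793511513 282.91982938962 y 196.0448524423003 218.0073650566523
bar +x end [[260.6, 133.4], [263.2, 144.1], [268.7, 130.4], [271.1, 141.1]]

 0.06 head px x 261.9403584371455 280.6832610509017 y 194.10827051458435 216.04754445911425
bar +x end [[261.2, 135.3], [263.5, 145.8], [269.2, 132.3], [271.4, 142.8]]
```

>>> drive_tool --rows '[[[0.001, -0.004, 0.001], [-0.1, 0.15, -1.5], 0], [[0, 0, 0], [0, 0, -1.4], 0], [[0, 0, 0], [0, 0, 0], 0], [[0, 0, 0], [0.74, 0.12, -1.3], 0], [[0, 0, 0], [0.74, 0.12, -1.3], 0], [[0, 0, 0], [0.5, 0.08, -0.87], 0], [[0, 0, 0], [0, 0, 0], 0]]'

```text
clock: 8.18
position: [0.5627, -0.0098, 0.2531]
ee_rot: [0.255, -0.029, 0.966, 0.034]
contact_force: [-1.2, 0.2, -3.2]
width: 0.0126
gripper_force: 78.6
```

Run:
```python
from h import *
M=np.array([.6366,.0018,.1245])
s,R=rt();print(s['position'],s['contact_force'],s['moment'],s['qpos'].round(2));X=np.array(axes())
b=s['position']-R[:,2]*.005;o=b+R[:,2]*.165;print('origin in mouth',X@(o-M),'bar',X@(b-M),'zaxis',X@-R[:,2])
snap('wrist','w4');snap('scene','s4')
a=cv2.imread('pics/s4.png')[100:260,200:360];w=cv2.imread('pics/w4.png')[60:300,150:390]
cv2.imwrite('pics/v4.png',np.hstack([cv2.resize(x,(400,400),interpolation=cv2.INTER_CUBIC) for x in(a,w)]))
```

```text
[ 0.56268869 -0.00981989  0.25311315] [-1.16605803  0.24969738 -3.20912782] [-0.04633219  0.53845231  0.03821622] [-0.28  0.02  1.92  0.31  0.75 -2.09]
origin in mouth [-0.00087584  0.00045658 -0.01120794] bar [-0.00047605  0.00029917  0.1537915 ] zaxis [ 2.42298936e-03 -9.53981136e-04  9.99996610e-01]
```

View pics/v4.png

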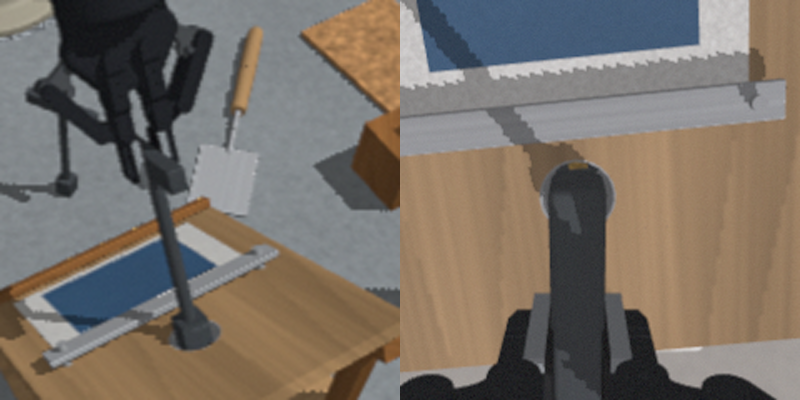

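The head (174–214, 310–345) has entered the mouth, with the rim showing evenly. In the wrist crop the bar centre is at 579 and the mouth centre at 577. Lowering on.

>>> drive_tool --rows '[[[0, 0, 0], [0.13, 0.02, 0.07], 0], [[0, 0, 0], [0.6, 0.1, -1.05], 0], [[0, 0, 0], [0.6, 0.1, -1.05], 0], [[0, 0, 0], [0.6, 0.1, -1.05], 0], [[0, 0, 0], [0.6, 0.1, -1.05], 0], [[0, 0, 0], [0.6, 0.1, -1.05], 0], [[0, 0, 0], [0.6, 0.1, -1.05], 0], [[0, 0, 0], [0, 0, 0], 0]]'

```text
clock: 9.28
position: [0.5999, -0.0037, 0.1909]
ee_rot: [0.256, -0.029, 0.966, 0.034]
contact_force: [-0.7, 0.9, -2.2]
width: 0.0128
gripper_force: 78.7
```

```bash
cat > st.py <<'E'
from h import *
M=np.array([.6366,.0018,.1245])
s,R=rt();X=np.array(axes());f=X@s['contact_force'];q=X@s['moment']
b=s['position']-R[:,2]*.005;o=b+R[:,2]*.165
print('t',s['clock'],'org',(X@(o-M)*1e3).round(1),'F',f.round(1),'Mo',q.round(2),'w',s['width'],'zax',(X@-R[:,2]).round(3),'yaw',np.arctan2(X[1]@-R[:,0],X[0]@-R[:,0]).round(3),s['qpos'].round(2))
E
python3 st.py
```

```text
t 9.275 org [  0.7   0.6 -84. ] F [-1.6  1.  -1.7] Mo [0.   0.52 0.01] w 0.012820267621631255 zax [ 0.002 -0.001  1.   ] yaw -0.1 [-0.24  0.14  1.96  0.36  0.59 -2.12]
```

>>> drive_tool --rows '[[[0, 0, 0], [0.2, 0.03, -0.35], 0], [[0, 0, 0], [0.2, 0.03, -0.35], 0], [[0, 0, 0], [0.2, 0.03, -0.35], 0], [[0, 0, 0], [0.15, 0.02, -0.26], 0], [[0, 0, 0], [0, 0, 0], 0], [[0, 0, 0], [0, 0, 0], 0]]'

```text
clock: 10.02
position: [0.6076, -0.0028, 0.1793]
ee_rot: [0.257, -0.029, 0.965, 0.033]
contact_force: [-0.0, -0.3, -4.0]
width: 0.0126
gripper_force: 78.7
```

```bash
python3 st.py
```

```text
t 10.025 org [  2.    0.  -97.9] F [-2.1 -0.3 -3.5] Mo [0.07 0.54 0.01] w 0.012589547802903982 zax [-0.  0.  1.] yaw -0.1 [-0.23  0.16  1.96  0.37  0.56 -2.13]
```

>>> drive_tool --rows '[[[0, 0, 0], [0.14, 0.02, -0.27], 0], [[0, 0, 0], [0.14, 0.02, -0.27], 0], [[0, 0, 0], [0.14, 0.02, -0.27], 0], [[0, 0, 0], [0, 0, 0], 0], [[0, 0, 0], [0, 0, 0], 0]]'

```text
clock: 10.65
position: [0.6118, -0.0022, 0.1709]
ee_rot: [0.256, -0.029, 0.966, 0.034]
contact_force: [-0.6, 0.1, -3.6]
width: 0.0124
gripper_force: 78.9
```

```bash
python3 st.py
```

```text
t 10.65 org [   1.3    0.  -107.3] F [-2.4  0.2 -2.8] Mo [0.03 0.67 0.03] w 0.01237416242912568 zax [0. 0. 1.] yaw -0.1 [-0.23  0.18  1.97  0.38  0.54 -2.14]
```

>>> drive_tool --rows '[[[0, 0, 0], [0.1, 0.02, -0.17], 0], [[0, 0, 0], [0.1, 0.02, -0.17], 0], [[0, 0, 0], [0.05, 0.01, -0.09], 0], [[0, 0, 0], [0, 0, 0], 0], [[0, 0, 0], [0, 0, 0], 0]]'

```text
clock: 11.28
position: [0.6142, -0.0017, 0.1667]
ee_rot: [0.257, -0.029, 0.966, 0.033]
contact_force: [-0.7, 0.5, -3.9]
width: 0.0126
gripper_force: 78.8
```

```bash
python3 st.py
```

```text
t 11.275 org [ 1.500e+00  1.000e-01 -1.121e+02] F [-2.4  0.6 -3.1] Mo [0.03 0.78 0.04] w 0.012551116767829046 zax [0. 0. 1.] yaw -0.1 [-0.23  0.19  1.97  0.38  0.53 -2.14]
```

Still no contact. I'll lower further until I feel the bottom.

>>> drive_tool --rows '[[[0, 0, 0], [0.1, 0.02, -0.17], 0], [[0, 0, 0], [0, 0, 0], 0], [[0, 0, 0], [0.1, 0.02, -0.17], 0], [[0, 0, 0], [0, 0, 0], 0], [[0, 0, 0], [0, 0, 0], 0]]'

```text
clock: 11.9
position: [0.616, -0.0014, 0.166]
ee_rot: [0.258, -0.03, 0.965, 0.033]
contact_force: [-13.4, -2.2, 14.9]
width: 0.0125
gripper_force: 82.1
```

```bash
python3 st.py
```

```text
t 11.9 org [   3.1    0.  -113.6] F [-4.3 -0.  19.6] Mo [0.04 1.51 0.02] w 0.012541978814075623 zax [-0.002  0.001  1.   ] yaw -0.099 [-0.22  0.19  1.97  0.39  0.52 -2.15]
```

>>> drive_tool --rows '[[[0, 0, 0], [-0.12, -0.02, 0.06], 0], [[0, 0, 0], [0, 0, 0], 0], [[0.049, 0.008, -0.087], [0, 0, 0], 0], [[0.049, 0.008, -0.087], [0, 0, 0], 0], [[0.049, 0.008, -0.087], [0, 0, 0], 0], [[0.049, 0.008, -0.087], [0, 0, 0], 0], [[0, 0, 0], [0, 0, 0], 0]]'

```text
clock: 12.78
position: [0.6149, -0.0012, 0.1657]
ee_rot: [0.245, 0.164, 0.952, 0.083]
contact_force: [-7.6, 0.1, 8.4]
width: 0.0125
gripper_force: 80.9
```

```bash
python3 st.py
```

```text
t 12.775 org [   1.7    0.3 -113.4] F [-2.3  1.3 11. ] Mo [0.4  1.04 0.06] w 0.012481854144543426 zax [-0.001  0.002  1.   ] yaw -0.5 [-0.22  0.19  1.97  0.38  0.52 -1.74]
```

>>> drive_tool --rows '[[[0.049, 0.008, -0.087], [0, 0, 0], 0], [[0.049, 0.008, -0.087], [0, 0, 0], 0], [[0.049, 0.008, -0.087], [0, 0, 0], 0], [[0.049, 0.008, -0.087], [0, 0, 0], 0], [[0.049, 0.008, -0.087], [0, 0, 0], 0], [[0.049, 0.008, -0.087], [0, 0, 0], 0], [[0.049, 0.008, -0.087], [0, 0, 0], 0], [[0, 0, 0], [0, 0, 0], 0]]'

```text
clock: 13.78
position: [0.6152, -0.0012, 0.1659]
ee_rot: [0.202, 0.481, 0.838, 0.161]
contact_force: [-6.9, -0.2, 7.4]
width: 0.0127
gripper_force: 80.8
```

```bash
python3 st.py
```

```text
t 13.775 org [   1.8   -0.2 -113.4] F [-2.3  0.9  9.8] Mo [0.52 0.85 0.08] w 0.012664018252448554 zax [0.002 0.004 1.   ] yaw -1.202 [-0.22  0.19  1.97  0.37  0.52 -1.03]
```

>>> drive_tool --rows '[[[0.049, 0.008, -0.087], [0, 0, 0], 0], [[0.039, 0.006, -0.069], [0, 0, 0], 0], [[0, 0, 0], [0, 0, 0], 0], [[0, 0, 0], [0, 0, 0], 0]]'

```text
clock: 14.28
position: [0.6153, -0.0012, 0.1659]
ee_rot: [0.186, 0.554, 0.791, 0.178]
contact_force: [-7.4, 0.2, 7.3]
width: 0.0124
gripper_force: 80.7
```

```bash
python3 st.py
```

```text
t 14.275 org [   1.8   -0.2 -113.4] F [-2.7  1.3 10. ] Mo [0.52 0.8  0.11] w 0.012411597720918797 zax [0.002 0.004 1.   ] yaw -1.381 [-0.22  0.19  1.97  0.37  0.52 -0.85]
```

>>> drive_tool --rows '[[[0.039, 0.006, -0.069], [0, 0, 0], 0], [[0, 0, 0], [0, 0, 0], 0], [[0, 0, 0], [0, 0, 0], 0]]'

```text
clock: 14.65
position: [0.6154, -0.0012, 0.1659]
ee_rot: [0.179, 0.585, 0.769, 0.185]
contact_force: [-7.1, -0.5, 7.1]
width: 0.0121
gripper_force: 80.7
```

```bash
python3 st.py
```

```text
t 14.65 org [   1.8   -0.3 -113.4] F [-2.6  0.7  9.7] Mo [0.52 0.83 0.11] w 0.012105495643065112 zax [0.002 0.004 1.   ] yaw -1.46 [-0.22  0.19  1.97  0.37  0.52 -0.77]
```

>>> drive_tool --rows '[[[0.049, 0.008, -0.087], [0, 0, 0], 0], [[0, 0, 0], [0, 0, 0], 0], [[0, 0, 0], [0, 0, 0], 0]]'

```text
clock: 15.02
position: [0.6155, -0.0012, 0.166]
ee_rot: [0.17, 0.623, 0.739, 0.194]
contact_force: [-6.7, 0.4, 7.4]
width: 0.0123
gripper_force: 80.7
```

```bash
python3 st.py;python3 - <<'E'
from h import *
snap('wrist','w5');snap('scene','s5')
a=cv2.imread('pics/s5.png')[120:280,180:340];w=cv2.imread('pics/w5.png')[0:384,60:444]
cv2.imwrite('pics/v5.png',np.hstack([cv2.resize(x,(400,400),interpolation=cv2.INTER_CUBIC) for x in(a,w)]))
E
```

```text
t 15.025 org [   2.    -0.3 -113.4] F [-2.   1.5  9.7] Mo [0.49 0.79 0.16] w 0.012274908301514705 zax [0.002 0.004 1.   ] yaw -1.56 [-0.22  0.19  1.97  0.37  0.52 -0.67]
```

View pics/v5.png

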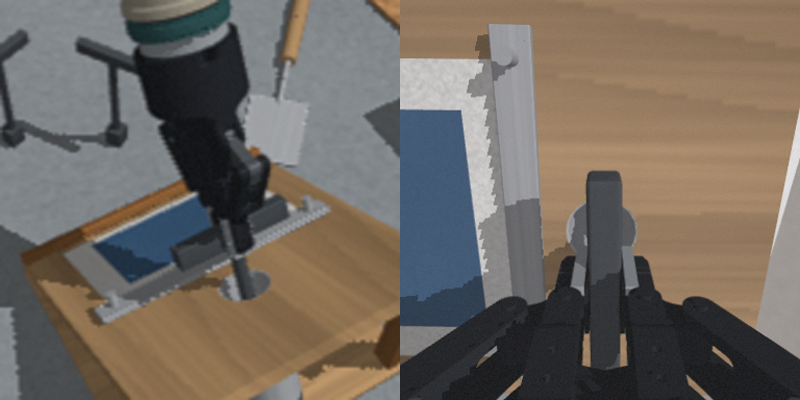

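>>> drive_tool --rows '[[[0.049, 0.008, -0.087], [0, 0, 0], 0], [[0, 0, 0], [0, 0, 0], 0], [[0, 0, 0], [0, 0, 0], 0]]'

```text
clock: 15.5
position: [0.6155, -0.0013, 0.166]
ee_rot: [0.16, 0.659, 0.707, 0.202]
contact_force: [-7.1, 0.4, 7.1]
width: 0.0124
gripper_force: 80.8
```

```bash
python3 st.py;python3 - <<'E'
from h import *
c=load('s0');X=np.array(axes());M=np.array([.6366,.0018,.1245])
for h in(.014,.008): print(h,[proj(c,M+X[0]*(-.035)+X[1]*y+X[2]*h).round(2) for y in(.08,.09,.1)])
snap('scene','s6')
for f in('s0','s5','s6'):
    g=cv2.imread(f'pics/{f}.png').astype(int);print(f)
    for x in(298,303,307):print(x,[int(v) for v in g[196:222,x,2]-g[196:222,x,0]],[int(v) for v in g[196:222,x,1]])
E
```

```text
t 15.5 org [   1.9   -0.4 -113.4] F [-2.4  1.5  9.7] Mo [0.57 0.77 0.31] w 0.012417595276836122 zax [0.003 0.004 1.   ] yaw -1.66 [-0.22  0.19  1.96  0.37  0.53 -0.57]
0.014 [array([299.36, 205.08]), array([303.2 , 203.16]), array([307.01, 201.24])]
0.008 [array([299.87, 207.47]), array([303.7 , 205.54]), array([307.49, 203.63])]
s0
298 [57, 55, 57, 56, 52, 10, -6, -6, -6, -5, -5, -6, -3, 26, 53, 58, 57, 56, 58, 58, 58, 59, 59, 57, 58, 60] [99, 101, 101, 99, 92, 88, 124, 128, 126, 128, 148, 139, 124, 78, 90, 102, 102, 102, 103, 105, 104, 104, 104, 104, 105, 108]
303 [58, 49, -4, -7, -4, -4, -5, -5, -4, -7, -4, 14, 53, 55, 54, 56, 57, 55, 59, 58, 57, 56, 57, 56, 58, 59] [99, 99, 123, 132, 132, 127, 124, 126, 139, 134, 95, 89, 96, 97, 98, 99, 99, 102, 101, 100, 102, 102, 103, 105, 105, 103]
307 [58, 50, 8, -5, -6, -6, -6, -5, 22, 53, 54, 56, 54, 54, 54, 54, 55, 54, 56, 56, 56, 58, 55, 55, 55, 56] [100, 104, 123, 129, 126, 128, 140, 134, 99, 92, 97, 97, 99, 98, 98, 99, 98, 98, 98, 98, 99, 101, 100, 101, 101, 102]
s5
298 [58, 59, 59, 59, 57, 56, 44, 10, -4, -5, -5, -4, -4, -5, -6, 7, 55,
[... 667 characters left out ...]
60, 56, 57, 44, 10, -4, -5, -6, -4, -4, -6, -6, 8, 54, 59, 61, 61, 61, 62, 62, 60, 60, 63] [103, 107, 106, 104, 100, 101, 116, 134, 131, 132, 132, 132, 128, 144, 140, 113, 106, 108, 108, 110, 109, 111, 111, 111, 110, 113]
303 [59, 50, -2, -6, -4, -6, -5, -6, -5, -6, -7, -6, -5, 37, 58, 57, 58, 59, 58, 61, 57, 60, 59, 61, 61, 61] [104, 104, 127, 137, 138, 135, 129, 122, 122, 131, 144, 147, 152, 102, 103, 104, 104, 105, 106, 107, 106, 107, 108, 108, 110, 109]
307 [60, 60, 59, 49, 7, -6, -6, -6, -6, -7, -4, 38, 57, 56, 56, 57, 58, 56, 58, 58, 57, 60, 59, 58, 58, 60] [107, 106, 105, 106, 127, 135, 135, 131, 145, 147, 150, 107, 103, 104, 102, 104, 104, 103, 104, 105, 104, 106, 107, 106, 106, 106]
```

Torque now rises and the clamp stays put. It has come down 2.3 px, and full travel predicts 2.4. So it is at the stop: relax, release, withdraw along the axis.

>>> drive_tool --rows '[[[-0.059, -0.009, 0.104], [0, 0, 0], 0], [[0, 0, 0], [0, 0, 0], 0], [[0, 0, 0], [0, 0, 0], 2.5], [[0, 0, 0], [0, 0, 0], 4], [[0, 0, 0], [0, 0, 0], 4], [[0, 0, 0], [0, 0, 0], 4]]'

```text
clock: 16.3
position: [0.6153, -0.0016, 0.164]
ee_rot: [0.171, 0.616, 0.745, 0.191]
contact_force: [0.1, -0.0, 0.3]
width: 0.04
gripper_force: 0.4
```

>>> drive_tool --rows '[[[0, 0, 0], [-0.5, -0.08, 0.87], 4], [[0, 0, 0], [-1, -0.16, 1.73], 4], [[0, 0, 0], [-1.5, -0.24, 2.6], 4], [[0, 0, 0], [-1.5, -0.24, 2.6], 4], [[0, 0, 0], [-1.5, -0.24, 2.6], 4], [[0, 0, 0], [-1.5, -0.24, 2.6], 4], [[0, 0, 0], [0, 0, 0], 4], [[0, 0, 0], [0, 0, 0], 4]]'

```text
clock: 17.3
position: [0.5399, -0.0135, 0.2936]
ee_rot: [0.171, 0.616, 0.745, 0.191]
contact_force: [-0.7, 0.3, -1.2]
width: 0.04
gripper_force: 0.0
```

```bash
python3 st.py;python3 - <<'E'
from h import *
snap('wrist','w7');snap('scene','s7')
a=cv2.imread('pics/s7.png')[120:280,180:340];w=cv2.imread('pics/w7.png')[0:384,60:444]
cv2.imwrite('pics/v7.png',np.hstack([cv2.resize(x,(400,400),interpolation=cv2.INTER_CUBIC) for x in(a,w)]))
g=cv2.imread('pics/s7.png').astype(int)
for x in(298,303,307):print(x,[int(v) for v in g[196:222,x,2]-g[196:222,x,0]])
c=load('s7');X=np.array(axes());M=np.array([.6366,.0018,.1245]);print('bar exp',proj(c,M+X[2]*.052),'mouth',proj(c,M))
E
```

```text
t 17.3 org [-1.1 -0.4 35.4] F [-1.1  0.4 -0.7] Mo [0.01 0.15 0.01] w 0.04003524797013458 zax [0.006 0.005 1.   ] yaw -1.542 [-0.3  -0.05  1.87  0.29  0.86 -0.62]
298 [57, 60, 59, 57, 56, 56, 44, 11, -4, -5, -5, -3, -5, -5, -7, 7, 54, 61, 61, 60, 61, 63, 61, 59, 60, 62]
303 [58, 49, -3, -5, -4, -7, -4, -5, -4, -5, -6, -6, -4, 37, 58, 58, 58, 58, 59, 60, 60, 59, 58, 59, 60, 60]
307 [59, 60, 58, 49, 8, -6, -5, -6, -6, -8, -5, 38, 57, 56, 56, 57, 58, 56, 57, 58, 59, 59, 59, 57, 58, 58]
bar exp [271.8789297  211.44440488] mouth [277.53238266 233.38132293]
```

View pics/v7.png

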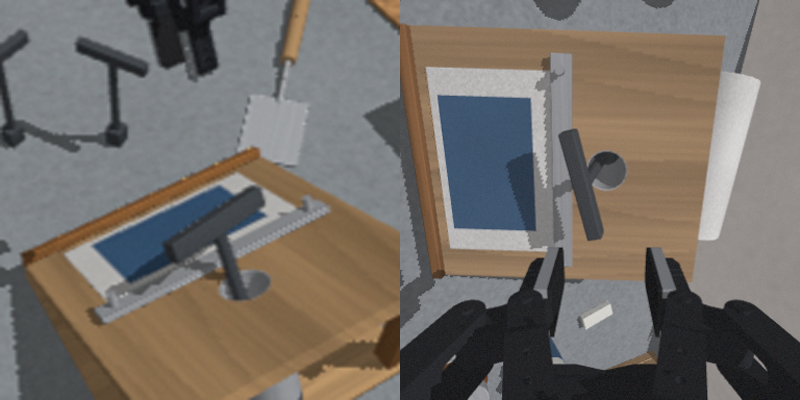

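The key stands in the shaft but leans down-slope: bar centre at (213,225) in the scene crop and (581,185) in the wrist crop. I'll measure the lean.

Run:
```python
from h import *
X=np.array(axes());M=np.array([.6366,.0018,.1245]);w,s=load('w7'),load('s7')
g=cv2.imread('pics/w7.png').astype(int);m=((g.max(2)<75)&(g.max(2)-g.min(2)<20)).astype(np.uint8);m[:110]=0;m[235:]=0;m[:,:205]=0;m[:,262:]=0
n,l,st,ce=cv2.connectedComponentsWithStats(m);i=1+np.argmax(st[1:,4]);r=cv2.minAreaRect(cv2.findNonZero((l==i).astype(np.uint8)));print(r)
g=cv2.imread('pics/s7.png').astype(int)
for u,v in((265.2,210),(265.5,209)):
    p,e=tri([ray(w,233.8,177.6),ray(s,u,v)]);print('bar in mouth',(X@(p-M)*1e3).round(1),e)
# same, w only on plane 52(+9) mm above the board
for h in(.052,.061):
    o,d=ray(w,233.8,177.6);t=(h-X[2]@(o-M))/(X[2]@d);print(h,(X@(o+t*d-M)*1e3).round(1))
```

```text
((231.85952758789062, 177.72471618652344), (107.18302917480469, 16.639606475830078), 77.00537872314453)
bar in mouth [-23.5  -2.3  46.8] [np.float64(0.0008750226102806779), np.float64(0.0008750226102807254)]
bar in mouth [-23.2  -1.5  48.9] [np.float64(0.0006482287725059563), np.float64(0.0006482287725059446)]
0.052 [-22.6   0.1  52. ]
0.061 [-22.    2.8  61. ]
```

```bash
python3 -c "
from rig import job;print(job.sign_off())"
```

```text
the job is handed in; nothing more can be done
None
```

I put the key fully home on the stem, turned it clockwise to its stop (the clamp bar came down by about its full travel in the camera view), and left it standing in the shaft. It leans about 0.14 rad (limit 0.2) against the rim. I handed the job in at about 17 s, and the hand-in call gave no pass or fail result.

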